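Stack an LED lamp and hold the UV curing torch over its lens

TASK

Build up the small lamp on the work mat: lay the white-topped LED board centred on the round top of the heat sink, then the clear lens in its black ring centred on the board, setting both down rather than dropping them. Then draw the yellow UV curing torch out of its slanted holder, turn it upright with the lamp end straight down, and hold it still about 3 cm above the middle of the lens without touching the lamp parts with it, so that the adhesive already on them can cure. Finish while still holding the torch there, and leave the other things on the bench where they are.

Things in the scene. Friction and masses are not known exactly. Their poses are not given: they have to be found in the camera images.
- sink: round heat sink of dark radial fins under a bright aluminium top plate, 90 mm across, 40 mm high, 0.42 kg, loose, standing on the 3 mm thick grey work mat with orange border (350 x 420 mm, fixed, top at z = 0.003). Origin at the centre of its underside, z up
- sink_top (a point): centre of the heat sink's flat top, 40 mm above its underside
- board: LED board: disc 50 mm across, 12 mm thick, aluminium edge, white top with yellow LED chips, about 55 g, lying flat on the mat beside the lens. Origin at the centre of its underside, z up; any yaw will do
- lens: lens: disc 46 mm across, 14 mm thick, a clear middle in a black ring, about 30 g, lying flat on the mat; it and the board may swap places. Origin at the centre of its underside, z up. Not the red-ringed amber filter
- torch: UV curing torch: straight round rod 22 mm across, 165 mm long, about 0.11 kg; steel bezel with violet lamp face, yellow barrel, black ribs at 94 to 133 mm, black tail. Origin at the centre of the lamp face, z towards the tail. Starts loose in the holder's tube, lamp end down, leaning 45 degrees, tail towards the robot's side; its top 80 mm stand out. Any turn about its own axis will do
- stand: fixed torch holder: dark steel foot 125 x 76 mm, 12 mm high, two cheeks (44 mm over both), slanted blue tube 35 mm outside, 27 mm inside, 85 mm deep, closed below. On the left or the right, yaw within 0.25 rad. Origin on the table under the foot; the tube leans 45 degrees towards the stand's own -x
- stand_seat (a point): centre of the tube's inner floor, where the lamp end rests
- stand_mouth (a point): centre of the tube's upper mouth, 85 mm from the seat, about 96 mm above the table
- amber: bystander: spare amber filter disc in a red ring, 46 mm across, 14 mm thick, loose on the mat near its far right corner. Origin at the centre of its underside
- cleaner: bystander: blue tip cleaner with a yellow round top, 100 x 75 x 83 mm, loose, on the side where the stand is not. Origin at the centre of its underside
- tweezers: bystander: steel tweezers 120 mm long lying near the robot's left. Origin at the middle of the underside
- cutters: bystander: side cutters with yellow grips, 125 mm long, lying near the robot's right. Origin near the middle of the underside
- spool: bystander: solder spool with green flanges, 60 mm across, 46 mm high, standing behind the mat. Origin at the centre of its underside
- marker: bystander: blue marker pen with a grey cap, 130 mm long, lying behind the mat. Origin near the middle of the underside
Things that resemble listed ones, but are neither listed nor needed, are in the scene too. Leave any blue look-alike of the lens alone. What is shaped like the torch but red is not meant.

How it is judged:
By the outcome, as a careful person would: the job done as asked, in the order asked, and still so for the second after the job is handed in, while the arm keeps its last pose, push and grip.
It also fails if it takes over 67 s, if anything falls off the work surface, if the arm or the gripper's body presses on something with over 40 N, if the wrist force passes 120 N, or if a joint passes its speed limit or range.

ROBOT

A 7-joint arm with a two-finger parallel gripper is mounted at the origin on the work surface. World frame = base frame: x ahead of the robot, y to its left, z up, the work surface at z = 0. Lengths are in mm, angles in rad, forces in N, time in s.
With the tool pointing down it reaches from about 400 to 875 mm from the base axis. Payload 4.4 kg.
Tool frame: the origin (TCP) lies midway between the tips of the shut fingers; the grasp point (between the pads) lies 19 mm behind it (ctrl.grip_point_offset is the distance from the TCP to the grasp point, in mm); z points along the fingers, x is the direction in which the jaws open and shut, and the axes are right-handed (so a half turn about z gives the same grasp; the last joint's range is limited). The gripper opens to 85 mm and grips with 20 to 120 N. Pads are 22 mm wide; open, the fingers measure 114 mm over their backs; the gripper's body (76 mm by 85 mm) begins 54 mm behind the grasp point. The pads swing forward as they close: fully open they stand 13 mm farther back than shut.
Start: joints at [1.205, 0.628, 0.038, 1.517, -0.027, 0.996, -0.02], TCP at [191.992, -621.013, 231.313] pointing down, gripper open.
Joint ranges: [-3.06, 3.06], [-0.37, 2.12], [-1.25, 1.32], [0.18, 2.47], [-1.1, 4.24], [0.23, 1.98], [-2.94, 2.94]. Speed limits (rad/s): [2.57, 2.57, 3.14, 3.14, 3.14, 3.14, 3.14].

INTERFACE

Orientations are given as [roll, pitch, yaw] about the fixed x, y, z axes, in that order (R = Rz(yaw) Ry(pitch) Rx(roll)).
In Python, from cell import ctrl, viewer gives the robot as it stands.
- The arm moves only by the tool apply_moves, never from a script. Its argument "series" is a list that holds one entry, the list of rows, each a list of 6 numbers: the shift along the tool's x, y, z normalised to -1 to 1, where 1 is 50 mm, then the turn, a rotation vector about the tool's x, y, z normalised to -1 to 1, where 1 is 6 degrees. In form: [[[tx, ty, tz, rx, ry, rz], ...]]. A call has exactly 5 rows; each row shifts and turns the commanded pose from where the row before left it, along the tool's axes as they then stand; what a row does not reach is not made up. A row lasts 1/8 s, in which the tool goes at most 62.5 mm and 10.7 degrees, less where a joint would pass 70% of its speed; a pose out of reach is approached as far as the arm can. A call with a number of a shift or a turn outside -1 to 1 is refused whole. A call with a gripper value outside its range is refused whole. "claw" is the gripper command: -1 is shut, 1 is fully open, values between are in proportion, set as the call begins (left out, the last holds). The fingers move at their own pace and stop on an object; the grip force is fixed at half the most. Time passes only in rows, so rows that do not move let the fingers close, or fill a call up. It gives the time, the measured TCP pose, the force and the opening at its end, in the units of the state.
- ctrl.read_state(): the state, without advancing time (a new reading comes with each control period).
- viewer.get_image(name): name is "side" or "top"; returns the picture (400x640x3 uint8, blue, green, red); there is no depth.
- viewer.camera_info(name): a dict with "K" (3x3 intrinsics, pixels), "R" (3x3) and "t" (3): a world point X has camera coordinates R X + t. Camera axes: x right, y down, z forward; pixel columns grow to the right and rows downward; lengths in mm; the calibration is good to about 2 mm. A picture is of the moment at which its call begins. camera_info takes no time and is no camera call.
- ctrl.finish_job(): hands the job in, once; it reports no verdict.
Trained networks look in the newest picture that a camera, given by its name, has taken for a name from the list of things; names that differ only in an ending like _2 or _b are one class to them, and where a whole thing is asked for, a point or a joint stands for the part that bears it (a point fixed in the world has none). Each returns a list of dicts, best first, with "score" (0 to 1); they miss things now and then, are a little off and sometimes report something else, mostly with a low value. They report only what shows in the picture. A call takes as long as a camera call. They do not tell look-alikes from the thing itself.
- viewer.find_in(camera, label): "location" ([column, row] as shares, 0 to 1, of the picture: columns of its width, rows of its height, amid what is visible of it).
The state is a dict: "clock": time; "qpos": joint angles; "qd": joint speeds; "tau": joint torques, N m; "eef_pos": TCP position; "tool_rot": TCP orientation; "force": force on the tool from outside, world axes, zero at the start; "torque": the same for the moment, N m; "width": finger opening in mm.
Only numpy, scipy, OpenCV 4.12 (cv2) and the standard library are available. Lean on these libraries where they do the work, as an engineer would, in place of code of your own. Each camera call takes 0.05 s, during which the arm holds its last target. There are 200 camera calls.

## Working session

There is one attempt and no reset: what is moved stays moved. The work goes in short steps, Python scripts to look and compute and a tool call to move; the robot and the scene stay as the last step left them, time stands still between calls to the robot, and variables do not carry over. Pictures are saved under pics/ and viewed, about 8 in all and at most 12, crops included, and the job is handed in when it is done.

Besides the shell and the picture viewer there is one more tool, called after "Emit:" as name(argument=value, ...) on one line, values as JSON. apply_moves: Moves the arm, as the interface text tells. Scaled input: -1 to 1 covers 50 mm each way for a shift and 6 degrees each way for a turn. Its arguments: {"type":"object","properties":{"series":{"type":"array","items":{"type":"array","items":{"type":"array","items":{"type":"number"}}}},"claw":{"type":"number"}},"required":["series"]}

```bash
ls; mkdir -p pics
python3 - <<'E'
from cell import ctrl, viewer
import cv2
s=ctrl.read_state();print(s)
for n in("side","top"):
    cv2.imwrite(f"pics/{n}0.png",viewer.get_image(n))
    c=viewer.camera_info(n);print(n,c)
    for l in("sink","board","lens","torch","stand","amber","cleaner"):
        print(l,[(round(d['score'],2),[round(d['location'][0]*640),round(d['location'][1]*400)]) for d in viewer.find_in(n,l)][:4])
E
```

```text
pics
{'clock': 0.0, 'qpos': array([ 1.20524172,  0.62932135,  0.03842844,  1.51838595, -0.0270241 ,
        0.99631301, -0.02001657]), 'qd': array([ 1.39345154e-03,  5.63254032e-04,  7.62753749e-04,  4.54316082e-04,
        1.66205777e-03, -5.12727133e-05,  2.67056340e-04]), 'tau': array([-2.23865658e-05, -5.63400149e+01,  1.22621454e+00, -1.93449086e+01,
        1.10334056e-02,  1.05106883e-02, -1.31287544e-05]), 'eef_pos': array([ 191.78885666, -620.39321783,  230.39916727]), 'tool_rot': array([-3.14158898e+00,  1.91044501e-03, -1.27106087e+00]), 'force': array([0.16509564, 0.07244184, 0.071375  ]), 'torque': array([0.04750595, 0.03519927, 0.01075541]), 'width': 85.45900967591056}
side {'K': array([[471.95597409,   0.        , 319.00265576],
       [  0.        , 471.95597409, 199.26395364],
       [  0.        ,   0.        ,   1.        ]]), 'R': array([[ 0.95825395, -0.28580647,  0.00800225],
       [-0.19190317, -0.66365752, -0.72300199],
       [ 0.2119494 ,  0.69128385, -0.6907996 ]]), 't': array([-491.20041896,  154.28957189, 1119.59195032])}
sink [(0.89, [363, 211])]
board 
[... 256 characters left out ...]
2, 379])]
cleaner [(0.86, [315, 146])]
top {'K': array([[483.23640381,   0.        , 320.59597571],
       [  0.        , 483.23640381, 197.29761285],
       [  0.        ,   0.        ,   1.        ]]), 'R': array([[-0.01417352, -0.9998942 ,  0.00327061],
       [-0.99539232,  0.01379933, -0.09488782],
       [ 0.09483265, -0.00460043, -0.9954826 ]]), 't': array([  -6.00327853,  521.00419253, 1518.44358517])}
sink [(0.63, [322, 168])]
board [(0.51, [202, 240]), (0.46, [286, 215])]
lens [(0.5, [406, 225]), (0.43, [365, 220])]
torch [(0.67, [403, 294]), (0.64, [406, 175])]
stand [(0.96, [401, 163]), (0.68, [200, 239])]
amber [(0.65, [367, 150])]
cleaner [(0.66, [400, 164]), (0.6, [224, 181])]
```

Run:
```python
import cv2
a=cv2.imread("pics/top0.png")[110:330,170:470];b=cv2.imread("pics/side0.png")[110:400,180:480]
cv2.imwrite("pics/top0c.png",cv2.resize(a,None,fx=2.6,fy=2.6,interpolation=cv2.INTER_CUBIC))
cv2.imwrite("pics/side0c.png",cv2.resize(b,None,fx=2,fy=2,interpolation=cv2.INTER_CUBIC))
```

```text
(no output)
```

View pics/top0c.png

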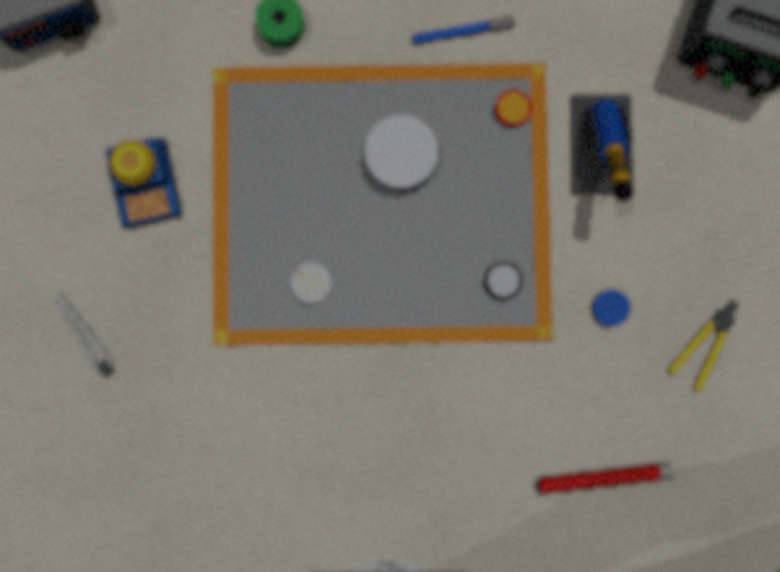

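View pics/side0c.png

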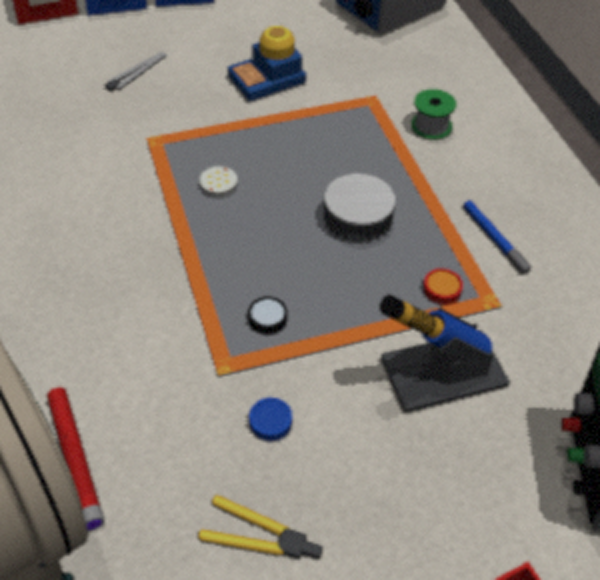

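Top crop (2.6×, offset 170,110): board (311,283), lens (503,281) with a black ring and clear middle, sink (401,152), torch tail (623,190). Candidates for the lens, full-picture pixels: black-ringed (363,218), amber (367,151), blue disc (405,228). The lens is the black-ringed one. Candidates for the torch: the yellow one in the stand (407,177), the red one (400,294). It is the yellow one. Next I measure.

```bash
cat > h.py <<'E'
import numpy as np, cv2
from cell import ctrl, viewer
from scipy.spatial.transform import Rotation as Ro
CI={n:viewer.camera_info(n) for n in("side","top")}
def proj(n,X):
    c=CI[n];p=c["K"]@(c["R"]@np.asarray(X,float)+c["t"]);return p[:2]/p[2]
def ray(n,p):
    c=CI[n];d=c["R"].T@np.linalg.inv(c["K"])@np.array([p[0],p[1],1.]);return -c["R"].T@c["t"],d/np.linalg.norm(d)
def onz(n,p,z):
    o,d=ray(n,p);return o+d*(z-o[2])/d[2]
def tri(p1,p2):
    A=np.zeros((3,3));b=np.zeros(3);R=[ray("side",p1),ray("top",p2)]
    for o,d in R:
        P=np.eye(3)-np.outer(d,d);A+=P;b+=P@o
    X=np.linalg.solve(A,b);return X,[round(float(np.linalg.norm(np.cross(X-o,d))),1) for o,d in R]
def blob(img,c,w,thr,inv=False):
    x,y=map(int,c);g=cv2.cvtColor(img,6)[y-w:y+w,x-w:x+w]
    m=((g<thr) if inv else (g>thr)).astype(np.uint8)
    k,l,s,ce=cv2.connectedComponentsWithStats(m);i=l[w,w]
    return ce[i]+[x-w,y-w],s[i][2:]
E
python3 - <<'E'
from h import *
im={n:cv2.imread(f"pics/{n}0.png") for n in("side","top")}
for nm,z,pt,ps,w in(("sink",43,(324,168),(359,209),(22,28)),("board",15,(290,219),(289,200),(12,15)),("lens",17,(363,218),(314,266),(12,15))):
    for n,p,ww in(("top",pt,w[0]),("side",ps,w[1])):
        g=cv2.cvtColor(im[n],6);x,y=p
        mat=np.median(g[y-ww:y+ww,x-ww:x+ww]); thr=(g[y-1:y+2,x-1:x+2].mean()+110)/2
        c,s=blob(im[n],p,ww,thr);print(nm,n,g[y,x],thr,c.round(1),s,onz(n,c,z).round(1))
T=cv2.resize(im["top"][135:205,370:440],None,fx=8,fy=8,interpolation=cv2.INTER_CUBIC)
S=cv2.resize(im["side"][245:320,360:440],None,fx=7,fy=7,interpolation=cv2.INTER_CUBIC)
o=np.zeros((560,800,3),np.uint8);T=cv2.resize(T,(400,400));S=cv2.resize(S,(400,375))
o[:400,:400]=T;o[:375,400:]=S
L=cv2.resize(im["side"][251:281,299:329],(160,160));B=cv2.resize(im["side"][185:215,275:305],(160,160));o[400:,:160]=L;o[400:,200:360]=B
cv2.imwrite("pics/torch.png",o)
E
```

```text
sink top 141 126.0 [323.9 167.3] [ 27  27 579] [614.8 -25.1  43. ]
sink side 172 141.44444444444446 [359.6 208.5] [ 36  24 665] [612.  -26.7  43. ]
board top 141 125.5 [289.2 218.2] [ 15  15 177] [456.1  88.1  15. ]
board side 184 146.11111111111111 [288.8 199. ] [ 19  13 187] [453.7  86.2  15. ]
lens top 136 123.44444444444444 [363.2 217.3] [10 10 78] [ 455.4 -148.8   17. ]
lens side 176 143.72222222222223 [313.4 265.6] [ 16  12 142] [ 454.  -150.3   17. ]
```

View pics/torch.png

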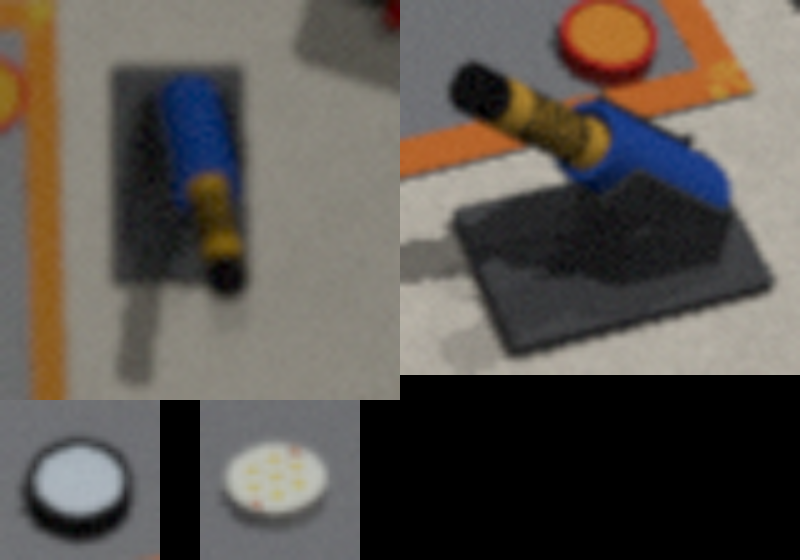

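Close crops confirm the black-ringed clear lens and the white LED board. Both cameras agree within 3 mm: sink (613,-26), board (455,87), lens (455,-150). Now I move: yaw to −90°, then towards the board.

Emit:
apply_moves(series=[[[0,0,0,0,0,1],[0,0,0,0,0,1],[0,0,0,0,0,0.86],[-0.9,-0.7,0,0,0,0],[-0.9,-0.7,0,0,0,0]]], claw=1)

```text
clock: 1.42
eef_pos: [262.5, -530.2, 231.2]
tool_rot: [-3.141, -0.0, -1.572]
force: [1.8, -0.3, -0.4]
width: 85.6
```

Emit:
apply_moves(series=[[[-0.9,-0.7,0,0,0,0],[-0.9,-0.7,0,0,0,0],[-0.9,-0.7,0,0,0,0],[-0.9,-0.7,0,0,0,0],[-0.9,-0.7,0,0,0,0]]])

```text
clock: 2.05
eef_pos: [438.1, -304.5, 231.6]
tool_rot: [-3.141, -0.001, -1.571]
force: [1.5, 0.8, 0.1]
width: 85.9
```

Run:
```python
from h import *
s=ctrl.read_state();print(s['qpos'].round(2),s['eef_pos'],s['tool_rot'])
f=lambda x,y:(370+x/5.714,135+y/5.714)
g=lambda x,y:(360+(x-400)/5,245+y/5)
print("foot",[onz("top",f(*p),12).round(0) for p in((112,67),(243,67),(243,283),(112,283))])
print("foot side",[onz("side",g(*p),12).round(0) for p in((457,213),(513,353),(772,285))])
for nm,a,b in(("tail",(477,90),(226,277)),("mid band lower",(512,103),(221,246)),("ring upper",(592,141),(211,187))):
    print(nm,*tri(g(*a),f(*b)))
```

```text
[ 0.48  0.46  0.11  1.85 -0.07  0.84 -0.95] [ 438.05126986 -304.5312654   231.64278163] [-3.14081900e+00 -5.15635387e-04 -1.57055614e+00]
foot [array([ 684., -240.,   12.]), array([ 683., -315.,   12.]), array([ 559., -311.,   12.]), array([ 560., -237.,   12.])]
foot side [array([ 563., -243.,   12.]), array([ 560., -318.,   12.]), array([ 682., -318.,   12.])]
tail [ 546.78687573 -276.0066374   145.22147032] [0.0, 0.0]
mid band lower [ 564.07037641 -276.31956053  131.30456261] [0.7, 0.7]
ring upper [ 601.77920662 -279.02137511   95.63375076] [0.3, 0.3]
```

Emit:
apply_moves(series=[[[-1,0,0,0,0,0],[-1,-0.1,0,0,0,0],[-1,-0.1,0,0,0,0],[-1,-0.1,0,0,0,0],[-1,-0.04,0.2,0,0,0]]])

```text
clock: 2.68
eef_pos: [454.9, -54.4, 222.0]
tool_rot: [-3.139, -0.0, -1.571]
force: [0.8, 0.1, -0.6]
width: 85.6
```

Emit:
apply_moves(series=[[[-1,0,0.5,0,0,0],[-1,0,0.7,0,0,0],[-0.83,0,0.8,0,0,0],[0,0,1,0,0,0],[0,0,0,0,0,0]]])

```text
clock: 3.3
eef_pos: [451.1, 85.4, 68.7]
tool_rot: [3.134, -0.002, -1.569]
force: [-1.0, -0.2, 0.0]
width: 85.3
```

Run:
```python
from h import *
s=ctrl.read_state();print(s['qpos'].round(2),s['eef_pos'],s['tool_rot'],s['force'])
a=viewer.get_image("top");b=viewer.get_image("side")
cv2.imwrite("pics/s1.png",cv2.resize(b[120:240,220:400],None,fx=4,fy=4,interpolation=2))
```

```text
[-0.28  0.65  0.04  2.17 -0.08  0.33 -1.74] [451.10511232  85.39868428  68.7325773 ] [ 3.13407681e+00 -1.81136201e-03 -1.56936090e+00] [-1.00665179 -0.24312492  0.03973873]
```

View pics/s1.png

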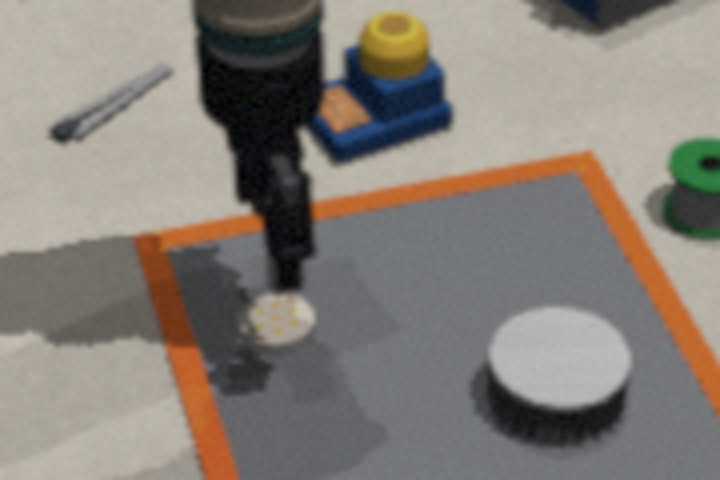

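Emit:
apply_moves(series=[[[0,0,0.3,0,0,0],[0,0,0.3,0,0,0],[0,0,0.2,0,0,0],[0,0,0,0,0,0],[0,0,0,0,0,0]]])

```text
clock: 4.03
eef_pos: [454.1, 85.6, 31.4]
tool_rot: [-3.141, 0.0, -1.571]
force: [-0.2, 0.7, -0.3]
width: 85.6
```

Run:
```python
from h import *
s=ctrl.read_state();print(s['qpos'].round(3),s['eef_pos'],s['tool_rot'],s['force'])
```

```text
[-0.266  0.73   0.029  2.179 -0.083  0.232 -1.735] [454.09561248  85.58269256  31.37884393] [-3.14088023e+00  1.16412432e-04 -1.57060427e+00] [-0.17861418  0.71951594 -0.3414956 ]
```

Joint 6 is at its limit when reaching this close, so I tilt about the jaw axis by 10° (the disc stays flat in the pads).

Emit:
apply_moves(series=[[[0,0,0,-0.83,0,0],[0,0,0,-0.83,0,0],[-0.03,-0.03,0.15,0,0,0],[0,-0.03,0.17,0,0,0],[0,0,0,0,0,0]]])

```text
clock: 4.65
eef_pos: [452.3, 87.0, 14.4]
tool_rot: [2.966, -0.001, -1.57]
force: [-0.5, -0.3, 0.2]
width: 85.5
```

```bash
cat >> h.py <<'E'
def st():
    s=ctrl.read_state();print(round(s['clock'],2),s['qpos'].round(2),s['eef_pos'].round(1),np.degrees(s['tool_rot']).round(1),s['force'].round(1),round(s['width'],1));return s
def to(P,s=None):
    s=s or ctrl.read_state();R=Ro.from_euler('xyz',s['tool_rot']).as_matrix()
    d=R.T@(np.asarray(P,float)-s['eef_pos']);print("shift rows(50mm):",(d/50).round(3))
E
python3 - <<'E'
from h import *
s=st();to([454,87.2,2])
E
```

```text
4.65 [-0.22  0.81  0.    2.03 -0.08  0.48 -1.71] [452.3  87.   14.4] [169.9  -0.  -90. ] [-0.5 -0.3  0.2] 85.5
shift rows(50mm): [-0.005 -0.077  0.237]
```

Emit:
apply_moves(series=[[[0,-0.04,0.12,0,0,0],[0,-0.03,0.11,0,0,0],[0,0,0,0,0,0],[0,0,0,0,0,0],[0,0,0,0,0,0]]])

```text
clock: 5.28
eef_pos: [455.6, 87.1, 3.2]
tool_rot: [2.968, 0.0, -1.571]
force: [-0.0, -0.7, -0.2]
width: 85.8
```

Emit:
apply_moves(series=[[[0,0,0,0,0,0],[0,0,0,0,0,0],[0,0,0,0,0,0],[0,0,0,0,0,0],[0,0,0,0,0,0]]], claw=-1)

```text
clock: 5.9
eef_pos: [455.6, 87.1, 3.8]
tool_rot: [2.968, 0.0, -1.571]
force: [-0.3, -0.2, 7.2]
width: 47.2
```

Emit:
apply_moves(series=[[[0,0,0,0,0,0],[0,0,0,0,0,0],[0,0,0,0,0,0],[0,0,0,0,0,0],[0,0,-0.04,0,0,0]]])

```text
clock: 6.52
eef_pos: [455.8, 87.0, 5.2]
tool_rot: [2.968, -0.0, -1.571]
force: [-0.0, -0.0, -0.2]
width: 47.2
```

Run:
```python
from h import *
s=st()
b=viewer.get_image("side");a=viewer.get_image("top")
o=np.hstack([cv2.resize(b[160:230,250:330],(400,350),interpolation=2),cv2.resize(a[185:255,250:330],(400,350),interpolation=2)])
cv2.imwrite("pics/s2.png",o)
```

```text
6.53 [-0.22  0.83  0.    2.02 -0.08  0.47 -1.71] [455.8  87.    5.2] [170.1  -0.  -90. ] [-0.  -0.  -0.2] 47.2
```

View pics/s2.png

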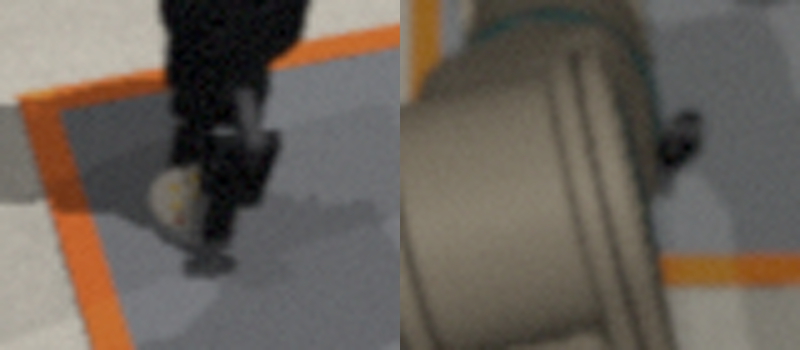

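The board looks flat between the fingers (ellipse 16 px high, as before). I lift and check.

Emit:
apply_moves(series=[[[0,0,-0.3,0,0,0],[0,0,-0.5,0,0,0],[0,0,-0.5,0,0,0],[0,0,-0.3,0,0,0],[0,0,0,0,0,0]]])

```text
clock: 7.25
eef_pos: [470.6, 87.2, 84.9]
tool_rot: [2.97, 0.0, -1.571]
force: [-0.7, 0.9, -0.7]
width: 47.5
```

Emit:
apply_moves(series=[[[0.5,-0.7,-0.3,0,0,0],[0.5,-0.7,0,0,0,0],[0.5,-0.7,0,0,0,0],[0.4,-0.5,0,0,0,0],[0,0,0,0,0,0]]])

```text
clock: 7.88
eef_pos: [600.8, -10.8, 74.4]
tool_rot: [2.967, -0.002, -1.574]
force: [-1.0, 0.5, -0.4]
width: 47.2
```

Run:
```python
from h import *
s=st();to([613,-26,60])
p=proj("side",s['eef_pos']);q=proj("top",s['eef_pos']);print(p,q)
b=viewer.get_image("side");a=viewer.get_image("top")
x,y=map(int,p);u,v=map(int,q)
o=np.hstack([cv2.resize(b[y-50:y+40,x-50:x+50],(400,360),interpolation=2),cv2.resize(a[v-45:v+45,u-50:u+50],(400,360),interpolation=2)])
cv2.imwrite("pics/s3.png",o)
```

```text
7.88 [-0.05  0.84  0.03  1.61 -0.04  0.87 -1.57] [600.8 -10.8  74.4] [ 1.70e+02 -1.00e-01 -9.02e+01] [-1.   0.5 -0.4] 47.2
shift rows(50mm): [ 0.303 -0.292  0.242]
[354.0224036  196.22454587] [319.47159945 170.19802725]
```

View pics/s3.png

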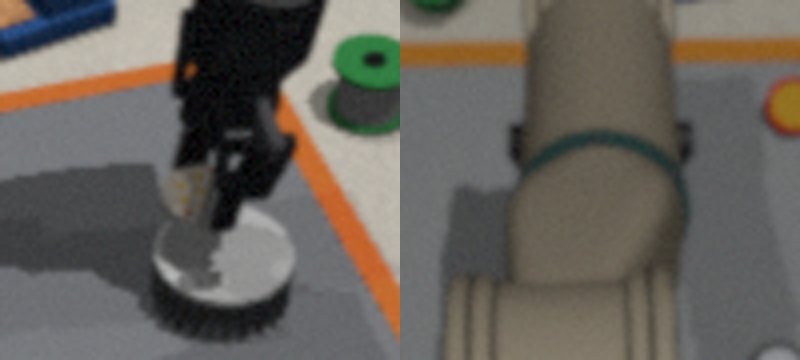

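The board is held level above the sink. I move over the centre (614.2, −26), then descend.

Emit:
apply_moves(series=[[[0.15,-0.16,0,0,0,0],[0.15,-0.16,0.1,0,0,0],[0,0,0.12,0,0,0],[0,0,0,0,0,0],[0,0,0,0,0,0]]])

```text
clock: 8.6
eef_pos: [613.9, -22.5, 62.5]
tool_rot: [2.967, 0.0, -1.57]
force: [-0.4, -0.1, 0.2]
width: 47.2
```

Run:
```python
from h import *
s=st();to([614.2,-26,44.5])
```

```text
8.6 [-0.03  0.87  0.03  1.57 -0.03  0.88 -1.55] [613.9 -22.5  62.5] [170.   0. -90.] [-0.4 -0.1  0.2] 47.2
shift rows(50mm): [ 0.07  -0.068  0.354]
```

Emit:
apply_moves(series=[[[0.07,-0.02,0.1,0,0,0],[0,-0.02,0.1,0,0,0],[0,-0.02,0.08,0,0,0],[0,0,0.03,0,0,0],[0,0,0,0,0,0]]])

```text
clock: 9.22
eef_pos: [614.3, -26.4, 46.6]
tool_rot: [2.967, 0.0, -1.57]
force: [-0.5, 0.0, 0.2]
width: 47.5
```

Run:
```python
from h import *
s=st();to([614.2,-26,44])
```

```text
9.22 [-0.02  0.89  0.03  1.57 -0.03  0.85 -1.55] [614.3 -26.4  46.6] [170.   0. -90.] [-0.5  0.   0.2] 47.5
shift rows(50mm): [-0.007 -0.007  0.052]
```

Small steps to contact.

Emit:
apply_moves(series=[[[-0.006,-0.006,0.025,0,0,0],[0,0,0.02,0,0,0],[0,0,0.01,0,0,0],[0,0,0,0,0,0],[0,0,0,0,0,0]]])

```text
clock: 9.85
eef_pos: [614.3, -26.1, 44.1]
tool_rot: [2.968, 0.0, -1.571]
force: [0.7, -0.2, -1.0]
width: 47.1
```

Emit:
apply_moves(series=[[[0,0,0.012,0,0,0],[0,0,0.01,0,0,0],[0,0,0,0,0,0],[0,0,0,0,0,0],[0,0,0,0,0,0]]])

```text
clock: 10.48
eef_pos: [614.3, -26.1, 43.9]
tool_rot: [2.968, 0.0, -1.571]
force: [-1.4, 0.2, 6.8]
width: 47.1
```

Contact at the expected height. I release and rise.

Emit:
apply_moves(series=[[[0,0,0,0,0,0],[0,0,0,0,0,0],[0,0,0,0,0,0],[0,0,0,0,0,0],[0,0,-0.1,0,0,0]]], claw=1)

```text
clock: 11.1
eef_pos: [614.5, -26.1, 47.6]
tool_rot: [2.967, 0.0, -1.57]
force: [0.2, 0.2, 0.1]
width: 85.4
```

Emit:
apply_moves(series=[[[0,0,-0.5,0,0,0],[0,0,-1,0,0,0],[0.9,0.5,-0.3,0,0,0],[0.9,0.8,0,0,0,0],[0.7,0.9,0,0,0,0]]])

```text
clock: 11.72
eef_pos: [521.4, -153.5, 156.4]
tool_rot: [2.969, -0.002, -1.572]
force: [-0.3, -0.2, -0.7]
width: 85.1
```

Run:
```python
from h import *
s=st();to([455.5,-149.5,30])
b=viewer.get_image("side");a=viewer.get_image("top")
o=np.hstack([cv2.resize(b[170:260,310:410],(400,360),interpolation=2),cv2.resize(a[130:220,275:375],(400,360),interpolation=2)])
cv2.imwrite("pics/s4.png",o)
cv2.imwrite("pics/side_b.png",b);cv2.imwrite("pics/top_b.png",a)
```

```text
11.72 [ 0.18  0.65  0.05  1.74  0.01  0.92 -1.36] [ 521.4 -153.5  156.4] [ 1.701e+02 -1.000e-01 -9.000e+01] [-0.3 -0.2 -0.7] 85.1
shift rows(50mm): [-0.083  0.865  2.715]
```

View pics/s4.png

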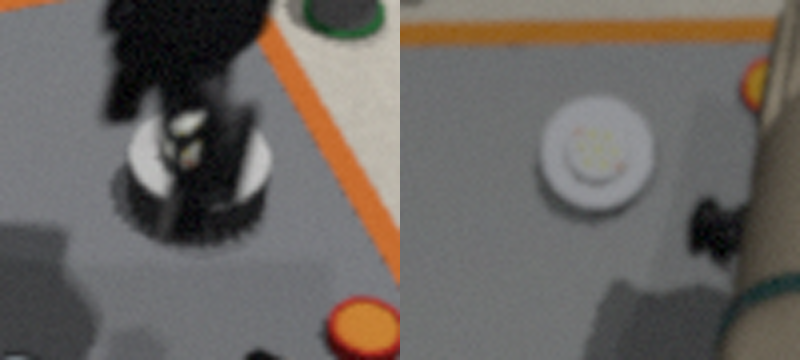

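The board sits centred on the sink: both centres are at about (597,152) in the top crop. On to the lens.

Emit:
apply_moves(series=[[[-0.08,0.5,0.7,0,0,0],[0,0.37,0.9,0,0,0],[0,0,0.8,0,0,0],[0,0,0.3,0,0,0],[0,0,0,0,0,0]]])

```text
clock: 12.45
eef_pos: [456.3, -146.9, 29.8]
tool_rot: [2.967, 0.0, -1.57]
force: [-0.0, 0.4, 0.4]
width: 85.5
```

Run:
```python
from h import *
s=st();to([455.5,-149.5,3.5])
```

```text
12.45 [ 0.2   0.79  0.04  1.98  0.02  0.54 -1.36] [ 456.3 -146.9   29.8] [170.   0. -90.] [-0.   0.4  0.4] 85.5
shift rows(50mm): [ 0.051 -0.075  0.521]
```

Emit:
apply_moves(series=[[[0.05,-0.03,0.2,0,0,0],[0,-0.02,0.2,0,0,0],[0,-0.02,0.1,0,0,0],[0,0,0,0,0,0],[0,0,0,0,0,0]]])

```text
clock: 13.08
eef_pos: [455.3, -149.6, 5.0]
tool_rot: [2.968, -0.0, -1.57]
force: [-0.9, -0.2, 0.1]
width: 85.5
```

Emit:
apply_moves(series=[[[0,0,0,0,0,0],[0,0,0,0,0,0],[0,0,0,0,0,0],[0,0,0,0,0,0],[0,0,0,0,0,0]]], claw=-1)

```text
clock: 13.7
eef_pos: [455.3, -149.6, 5.6]
tool_rot: [2.968, -0.0, -1.571]
force: [-0.1, -0.6, 6.1]
width: 43.2
```

Emit:
apply_moves(series=[[[0,0,0,0,0,0],[0,0,0,0,0,0],[0,0,-0.2,0,0,0],[0,0,-0.5,0,0,0],[0,0,-0.8,0,0,0]]])

```text
clock: 14.32
eef_pos: [467.3, -149.4, 79.2]
tool_rot: [2.965, 0.001, -1.571]
force: [0.3, -0.8, -0.6]
width: 43.2
```

Emit:
apply_moves(series=[[[0,0,-0.7,0,0,0],[-0.5,-0.7,-0.3,0,0,0],[-0.6,-0.8,0,0,0,0],[-0.6,-0.7,0,0,0,0],[-0.5,-0.5,0,0,0,0]]])

```text
clock: 14.95
eef_pos: [611.0, -37.8, 104.8]
tool_rot: [2.969, 0.001, -1.569]
force: [-0.8, 0.3, -0.8]
width: 43.0
```

Run:
```python
from h import *
s=st();to([614.0,-26.0,75])
b=viewer.get_image("side")
cv2.imwrite("pics/s5.png",cv2.resize(b[140:260,290:430],None,fx=4,fy=4,interpolation=2))
```

```text
14.95 [-0.01  0.81  0.04  1.56 -0.03  0.95 -1.53] [611.  -37.8 104.8] [170.1   0.  -89.9] [-0.8  0.3 -0.8] 43.0
shift rows(50mm): [-0.236 -0.161  0.578]
```

View pics/s5.png

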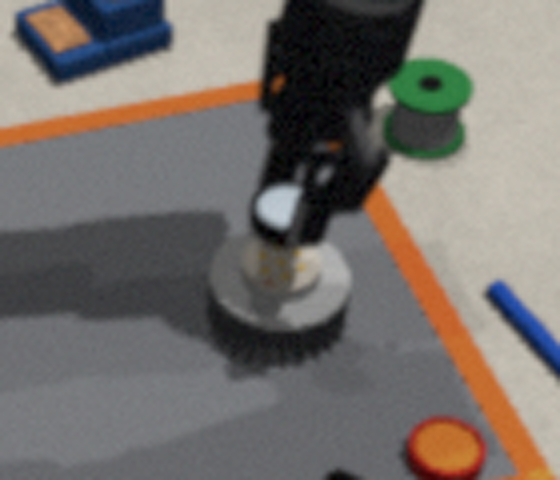

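The lens is held level, and the board still lies centred on the sink beneath. I align at (614.0, −26.0).

Emit:
apply_moves(series=[[[-0.12,-0.08,0.1,0,0,0],[-0.11,-0.08,0.2,0,0,0],[0,0,0.2,0,0,0],[0,0,0.07,0,0,0],[0,0,0,0,0,0]]])

```text
clock: 15.62
eef_pos: [612.0, -28.8, 74.9]
tool_rot: [2.967, -0.0, -1.571]
force: [0.5, -0.6, 0.3]
width: 42.8
```

Run:
```python
from h import *
s=st();to([614.0,-26,59.5])
```

```text
15.62 [-0.02  0.85  0.04  1.57 -0.03  0.9  -1.54] [612.  -28.8  74.9] [170.  -0. -90.] [ 0.5 -0.6  0.3] 42.8
shift rows(50mm): [-0.057 -0.092  0.296]
```

Emit:
apply_moves(series=[[[-0.05,-0.04,0.1,0,0,0],[0,-0.03,0.1,0,0,0],[0,-0.02,0.08,0,0,0],[0,0,0,0,0,0],[0,0,0,0,0,0]]])

```text
clock: 16.25
eef_pos: [614.7, -25.6, 60.7]
tool_rot: [2.968, -0.0, -1.57]
force: [-0.4, -0.2, 0.3]
width: 43.4
```

Run:
```python
from h import *
s=st();to([614.0,-26,57.5])
```

```text
16.25 [-0.02  0.87  0.04  1.57 -0.03  0.88 -1.54] [614.7 -25.6  60.7] [170.  -0. -90.] [-0.4 -0.2  0.3] 43.4
shift rows(50mm): [0.008 0.003 0.065]
```

Emit:
apply_moves(series=[[[0.006,0.003,0.03,0,0,0],[0,0,0.025,0,0,0],[0,0,0.015,0,0,0],[0,0,0,0,0,0],[0,0,0,0,0,0]]])

```text
clock: 16.88
eef_pos: [613.9, -26.0, 57.6]
tool_rot: [2.968, -0.0, -1.571]
force: [-0.4, 0.1, 4.8]
width: 43.2
```

Contact, 5 N. I release, rise, swing to the torch side and tilt 15° forward.

Emit:
apply_moves(series=[[[0,0,0,0,0,0],[0,0,0,0,0,0],[0,0,0,0,0,0],[0,0,0,0,0,0],[0,0,-0.1,0,0,0]]], claw=1)

```text
clock: 17.5
eef_pos: [614.4, -25.9, 61.9]
tool_rot: [2.967, 0.0, -1.571]
force: [1.1, -0.1, -0.2]
width: 85.3
```

Emit:
apply_moves(series=[[[0,0,-0.6,0,0,0],[0,0,-1,0,0,0],[0,0,-1,0,0,0],[1,0,0,0,0,0],[1,0,0,0,0,0]]])

```text
clock: 18.12
eef_pos: [638.0, -126.4, 191.6]
tool_rot: [2.97, -0.0, -1.568]
force: [-0.4, -0.9, 0.2]
width: 85.4
```

Emit:
apply_moves(series=[[[1,0,0,1,0,0.24],[1,0,0,1,0,0],[1,0,0,1,0,0],[0,0,0,1,0,0],[0,0,0,0.17,0,0]]])

```text
clock: 18.75
eef_pos: [632.6, -276.9, 190.6]
tool_rot: [-2.88, -0.002, -1.598]
force: [-0.0, -0.2, 0.5]
width: 85.4
```

Run:
```python
from h import *
s=st();to([559.7,-277.6,188]);to([583,-277.6,101.2])
b=viewer.get_image("side");a=viewer.get_image("top")
cv2.imwrite("pics/side_c.png",b);cv2.imwrite("pics/top_c.png",a)
o=np.hstack([cv2.resize(b[170:290,310:450],(420,360),interpolation=2),cv2.resize(a[120:240,285:415],(380,360),interpolation=2)])
cv2.imwrite("pics/s6.png",o)
```

```text
18.75 [ 0.46  0.63 -0.06  1.7  -0.11  0.58 -1.1 ] [ 632.6 -276.9  190.6] [-1.65e+02 -1.00e-01 -9.16e+01] [-0.  -0.2  0.5] 85.4
shift rows(50mm): [ 0.055  1.422 -0.327]
shift rows(50mm): [0.038 1.421 1.47 ]
```

View pics/s6.png

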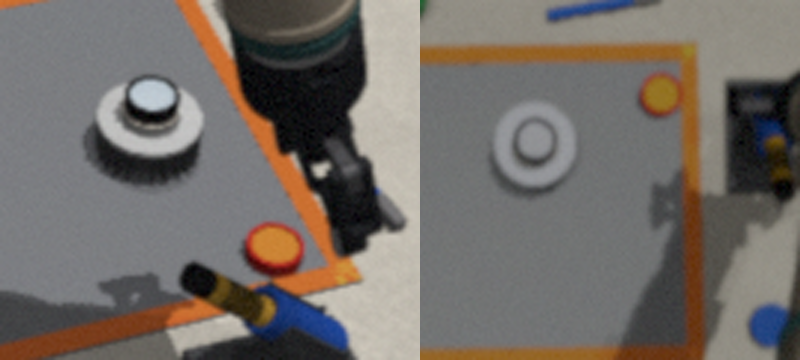

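The lens is centred on the board, both on the sink. I go to the pre-grasp behind the torch tail.

Emit:
apply_moves(series=[[[0.03,0.6,-0.3,0,0,0],[0.02,0.5,-0.03,0,0,0],[0,0.32,0,0,0,0],[0,0,0,0,0,0],[0,0,0,0,0,0]]])

```text
clock: 19.48
eef_pos: [564.0, -275.8, 188.4]
tool_rot: [-2.877, -0.003, -1.593]
force: [-0.1, 0.2, 0.0]
width: 85.5
```

Emit:
apply_moves(series=[[[0,0,0.4,0,0,0],[0,0,0.4,0,0,0],[0,0,0,0,0,0],[0,0,0,0,0,0],[0,0,0,0,0,0]]])

```text
clock: 20.1
eef_pos: [572.6, -277.2, 150.0]
tool_rot: [-2.878, -0.004, -1.596]
force: [0.4, -0.1, -0.4]
width: 85.7
```

Run:
```python
from h import *
s=st();to([583,-277.6,101.2])
b=viewer.get_image("side");a=viewer.get_image("top")
for p in ([583,-277.6,101.2],[578,-277.6,119.6],[547.5,-276,150]): print(proj("side",p),proj("top",p))
o=np.hstack([cv2.resize(b[220:310,350:440],(400,400),interpolation=2),cv2.resize(a[120:210,360:450],(400,400),interpolation=2)])
cv2.imwrite("pics/s7.png",o)
```

```text
20.1 [ 0.53  0.62 -0.1   1.88 -0.13  0.41 -1.03] [ 572.6 -277.2  150. ] [-164.9   -0.2  -91.4] [ 0.4 -0.1 -0.4] 85.7
shift rows(50mm): [-0.001  0.055  0.997]
[389.99273384 273.07332119] [407.01062454 173.4538679 ]
[388.73783751 268.10286868] [408.16979858 174.21877353]
[375.92827431 261.41207841] [409.84876233 183.02287644]
```

View pics/s7.png

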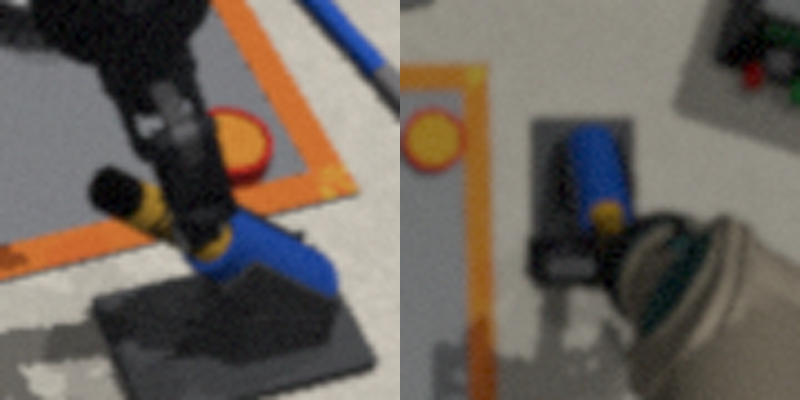

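The target grasp projects onto the ribs, at about (172,214) in the side crop. I advance and close.

Emit:
apply_moves(series=[[[0,0.05,0.4,0,0,0],[0,0,0.35,0,0,0],[0,0,0.24,0,0,0],[0,0,0,0,0,0],[0,0,0,0,0,0]]])

```text
clock: 20.82
eef_pos: [582.9, -277.5, 101.1]
tool_rot: [-2.878, -0.003, -1.595]
force: [-0.2, 0.8, -1.1]
width: 85.6
```

Emit:
apply_moves(series=[[[0,0,0,0,0,0],[0,0,0,0,0,0],[0,0,0,0,0,0],[0,0,0,0,0,0],[0,0,0,0,0,0]]], claw=-1)

```text
clock: 21.45
eef_pos: [582.7, -277.1, 101.2]
tool_rot: [-2.879, -0.003, -1.595]
force: [-1.5, 1.3, 3.6]
width: 20.6
```

Emit:
apply_moves(series=[[[0,0,0,0,0,0],[0,0,0,0,0,0],[0,0,0,0,0,0],[0,0,0,0,0,0],[0,0,0,0,0,0]]])

```text
clock: 22.08
eef_pos: [582.7, -277.1, 101.2]
tool_rot: [-2.879, -0.003, -1.595]
force: [-2.2, 2.1, 4.8]
width: 20.7
```

Run:
```python
from h import *
s=st();R=Ro.from_euler('xyz',s['tool_rot']).as_matrix()
print(R.T@np.array([-.7069,.0175,.7069]))
```

```text
22.07 [ 0.52  0.7  -0.1   1.88 -0.13  0.32 -1.02] [ 582.7 -277.1  101.2] [-164.9   -0.2  -91.4] [-2.2  2.1  4.8] 20.7
[ 0.00174964  0.49908833 -0.86638862]
```

Gripped. I draw it out along its axis, in steps.

Emit:
apply_moves(series=[[[0,0.1,-0.17,0,0,0],[0,0.1,-0.17,0,0,0],[0,0.1,-0.17,0,0,0],[0,0.1,-0.17,0,0,0],[0,0,0,0,0,0]]])

```text
clock: 22.7
eef_pos: [554.2, -276.7, 129.4]
tool_rot: [-2.878, -0.003, -1.596]
force: [0.6, 0.5, 0.6]
width: 20.6
```

Run:
```python
from h import *
s=st()
```

```text
22.7 [ 0.56  0.63 -0.11  1.93 -0.13  0.34 -1.01] [ 554.2 -276.7  129.4] [-164.9   -0.2  -91.4] [0.6 0.5 0.6] 20.6
```

Emit:
apply_moves(series=[[[0,0.15,-0.26,0,0,0],[0,0.15,-0.26,0,0,0],[0,0.15,-0.26,0,0,0],[0,0.15,-0.26,0,0,0],[0,0.1,-0.17,0,0,0]]])

```text
clock: 23.32
eef_pos: [503.5, -275.3, 178.3]
tool_rot: [-2.88, -0.003, -1.596]
force: [-0.8, -0.6, -2.0]
width: 20.7
```

Emit:
apply_moves(series=[[[0,-0.16,-0.58,0,0,0],[0,-0.16,-0.58,0,0,0],[0,0,0,-1,0,0],[0,0,0,-1,0,0],[0,0,0,-1,0,0]]])

```text
clock: 23.95
eef_pos: [504.9, -275.1, 238.6]
tool_rot: [3.087, -0.003, -1.596]
force: [-0.2, -0.2, -1.9]
width: 20.5
```

Emit:
apply_moves(series=[[[-0.3,0,0,-1,0,0],[-0.5,0,0,-1,0,0],[-0.5,0,0,-1,0,0],[-0.5,0,0,-1,0,0],[0,0,0,-0.5,0,0]]])

```text
clock: 24.58
eef_pos: [508.5, -181.6, 236.9]
tool_rot: [2.616, 0.0, -1.591]
force: [0.5, -1.7, -1.4]
width: 21.0
```

Run:
```python
from h import *
s=st()
b=viewer.get_image("side");a=viewer.get_image("top")
for n in("side","top"): print(proj(n,s['eef_pos']))
o=np.hstack([cv2.resize(b[140:290,290:440],(400,400),interpolation=2),cv2.resize(a[120:240,300:420],(400,400),interpolation=2)])
cv2.imwrite("pics/s8.png",o);cv2.imwrite("pics/side_d.png",b)
```

```text
24.57 [ 0.2   0.76  0.04  1.37  0.08  1.52 -1.37] [ 508.5 -181.6  236.9] [149.9   0.  -91.2] [ 0.5 -1.7 -1.4] 21.0
[344.10860662 202.26686775]
[381.98928417 193.60935341]
```

View pics/s8.png

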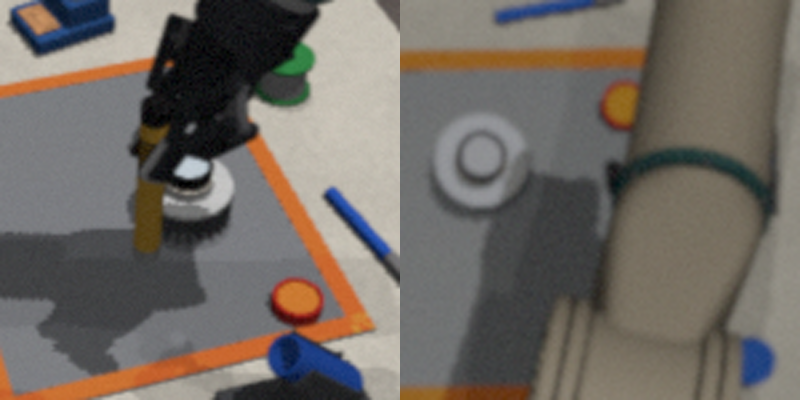

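The torch is out and looks vertical: tail (155,98) to lower end (148,252) in the side crop. I compute the verticality and the lamp-end position next.

Run:
```python
from h import *
s=st();to([603.9,-26,236.9])
R=Ro.from_euler('xyz',s['tool_rot']).as_matrix();G=s['eef_pos']-19*R[:,2];print("G",G.round(1))
for z in(-122,-112,43): print(z,proj("side",G+[0,0,z]).round(1))
im=cv2.imread("pics/side_d.png");hsv=cv2.cvtColor(im,cv2.COLOR_BGR2HSV)
m=((hsv[...,0]>15)&(hsv[...,0]<35)&(hsv[...,1]>110)&(hsv[...,2]>60))
for r in range(180,242,3):
    c=np.nonzero(m[r,330:358])[0];print(r,(c.mean()+330).round(1) if len(c) else None,len(c),end=" | ")
print();print(im[226:246,345].tolist())
```

```text
24.68 [ 0.2   0.76  0.04  1.37  0.08  1.52 -1.37] [ 508.1 -184.2  236.3] [ 1.50e+02 -1.00e-01 -9.13e+01] [-0.5 -0.3 -2.4] 20.4
shift rows(50mm): [-3.207 -1.586 -0.939]
G [ 517.6 -184.4  252.7]
-122 [346.3 237.9]
-112 [346.5 234.8]
43 [350.5 180.1]
180 None 0 | 183 None 0 | 186 None 0 | 189 347.5 10 | 192 346.5 6 | 195 None 0 | 198 None 0 | 201 None 0 | 204 None 0 | 207 342.0 1 | 210 346.5 10 | 213 345.5 10 | 216 345.5 10 | 219 345.5 10 | 222 345.5 10 | 225 345.5 10 | 228 344.5 10 | 231 344.5 10 | 234 344.5 4 | 237 None 0 | 240 None 0 | 
[[22, 64, 86], [25, 68, 88], [23, 66, 87], [16, 63, 85], [16, 63, 83], [22, 64, 86], [19, 64, 83], [28, 67, 86], [43, 69, 81], [59, 62, 66], [64, 63, 63], [65, 65, 64], [62, 63, 61], [66, 65, 64], [68, 66, 65], [65, 63, 59], [68, 65, 62], [63, 63, 62], [69, 69, 67], [71, 69, 67]]
```

Emit:
apply_moves(series=[[[-0.6,-0.4,-0.22,0,0,0],[-0.8,-0.4,-0.22,0,0,0],[-0.9,-0.4,-0.22,0,0,0],[-0.6,-0.3,-0.18,0,0,0],[-0.2,-0.15,-0.1,0,0,0]]])

```text
clock: 25.3
eef_pos: [606.8, -30.8, 236.9]
tool_rot: [2.62, -0.002, -1.593]
force: [0.5, -0.1, -1.1]
width: 20.5
```

Slope matches a vertical torch (0.071 vs 0.073 predicted). Now a differential measurement against the lens.

```bash
cat > m.py <<'E'
from h import *
def go(tag):
    s=st();R=Ro.from_euler('xyz',s['tool_rot']).as_matrix();G=s['eef_pos']-19*R[:,2];print("G",G.round(1))
    im=viewer.get_image("side");cv2.imwrite(f"pics/{tag}.png",im);hsv=cv2.cvtColor(im,cv2.COLOR_BGR2HSV)
    y=(hsv[...,0]>15)&(hsv[...,0]<35)&(hsv[...,1]>110)&(hsv[...,2]>60)
    p=proj("side",G);a=proj("side",G-[0,0,122]);c0=int(a[0]);print("pred G,lamp",p.round(1),a.round(1))
    L=[]
    for r in range(int(p[1])+2,int(a[1])+12):
        c=np.nonzero(y[r,c0-14:c0+15])[0]
        if len(c)>4:
            # predicted column of axis at this row, by interpolation
            L.append((r,c.mean()+c0-14,len(c)))
    L=np.array(L)
    if len(L):
        f=np.polyfit(L[:,0],L[:,1],1);g=(p-a)[0]/(p-a)[1]
        print("rows",L[0,0],L[-1,0],"slope",f[0].round(3),"pred",round(g,3),"col off",np.round(L[:,1].mean()-(a[0]+g*(L[:,0].mean()-a[1])),2),"width",L[:,2].mean())
    print("gray down axis",[(r,im[r,c0].tolist()) for r in range(int(a[1])-10,int(a[1])+10)])
    l=proj("side",[613.4,-26,69]);x,yy=map(int,l.round());print("lens pred",l.round(1))
    gb=cv2.cvtColor(im,6)
    print(gb[yy-9:yy+14:1,x-14:x+15:2])
E
python3 -c "
from m import *
go('e')
to([606.9,-26,236.9])"
```

```text
25.3 [ 0.    0.88  0.01  1.1  -0.01  1.68 -1.58] [606.8 -30.8 236.9] [ 1.501e+02 -1.000e-01 -9.130e+01] [ 0.5 -0.1 -1.1] 20.5
G [616.3 -31.  253.4]
pred G,lamp [368.4 142.5] [364.3 183.3]
rows 155.0 180.0 slope -0.093 pred -0.1 col off -2.1 width 7.884615384615385
gray down axis [(173, [23, 63, 83]), (174, [23, 66, 85]), (175, [24, 67, 87]), (176, [23, 64, 84]), (177, [19, 64, 85]), (178, [24, 63, 84]), (179, [22, 62, 81]), (180, [37, 62, 77]), (181, [55, 63, 66]), (182, [60, 59, 60]), (183, [60, 58, 60]), (184, [59, 60, 59]), (185, [67, 66, 66]), (186, [78, 76, 72]), (187, [73, 71, 69]), (188, [73, 71, 72]), (189, [75, 73, 72]), (190, [72, 70, 69]), (191, [71, 72, 69]), (192, [77, 73, 74])]
lens pred [360.7 200.8]
[[ 73  74  71  77  76  71  74  72  76  74  74  73  77  72  73]
 [ 72  72  75  74  74  72  74  70  71  72  76  75  73  76  73]
 [ 71  72  78  74  72  68  63  65  71  74  75  71  72  73  75]
 [ 73  73  71  71  63  54  57  59  65  66  73  73  72  74  73]
 [ 72  74  73  66  59  93 117 114  88  58  71  73  73  71  75]
 [ 73  73  78  46 106 159 184 182 155 100  59  67  71  71  6
[... 415 characters left out ...]
194 187 123  98 164 152 123]
 [ 95  96  64  12  87 166 185 191 177 152  55 102 146 149 138]
 [ 97  92  72   5  28  71 147 166 122  83   8 115 147 145 146]
 [ 96  93  71   9  11  16  57  62  44  23  27 119 150 150 147]
 [100  94  72  37  13   5   4   5   9   2  47 127 144 151 147]
 [ 99  99  67  69  29  11   2  14  15  24  78 122 148 149 150]
 [101  98  72  83  55  32  21  27  31  62 108 120 149 153 149]
 [101  98  79  76  78  62  63  79  77 100 103 126 150 168 153]
 [ 97  96  89  72  80  80 106 119 112  92  98 135 159 174 156]
 [ 98  98  97  79  70  77  80  86  85  86 114 148 157 168 145]
 [ 98  95  97  89  80  72  79  82  92 108 134 149 153 152 139]]
shift rows(50mm): [-0.094  0.014  0.004]
```

Lamp end about 131–134 mm high now, torch axis at x≈613. I lower ~33 mm and centre in y.

Emit:
apply_moves(series=[[[-0.05,0,0,0,0,0],[-0.05,-0.1,0.17,0,0,0],[0,-0.1,0.17,0,0,0],[0,-0.08,0.14,0,0,0],[0,0,0,0,0,0]]])

```text
clock: 25.98
eef_pos: [606.1, -27.8, 208.0]
tool_rot: [2.617, -0.003, -1.596]
force: [0.1, 0.7, -0.8]
width: 20.5
```

Emit:
apply_moves(series=[[[0,0,0,0,0,0],[0,0,0,0,0,0],[0,0,0,0,0,0],[0,0,0,0,0,0],[0,0,0,0,0,0]]])

```text
clock: 26.6
eef_pos: [606.7, -27.5, 209.1]
tool_rot: [2.619, -0.003, -1.595]
force: [-0.4, 0.6, -0.6]
width: 20.5
```

```bash
python3 -c "
from m import *
go('f')
im=cv2.imread('pics/f.png').astype(int);d=im[...,2]-im[...,0]
for r in range(160,198,4): print(r,d[r,350:380].tolist())
a=viewer.get_image('top');cv2.imwrite('pics/ftop.png',a)
s=ctrl.read_state()
o=np.hstack([cv2.resize(im[130:240,300:410].astype(np.uint8),(400,400),interpolation=2),cv2.resize(a[115:215,270:370],(400,400),interpolation=2)])
cv2.imwrite('pics/s9.png',o)
"
```

```text
26.6 [-0.    0.9   0.01  1.13 -0.01  1.63 -1.59] [606.7 -27.5 209.1] [150.1  -0.2 -91.4] [-0.4  0.6 -0.6] 20.5
G [616.2 -27.7 225.5]
pred G,lamp [366.9 151.6] [363.  190.9]
rows 164.0 187.0 slope -0.092 pred -0.098 col off -1.86 width 7.958333333333333
gray down axis [(180, [23, 65, 84]), (181, [21, 63, 86]), (182, [21, 65, 85]), (183, [23, 64, 83]), (184, [19, 62, 83]), (185, [22, 64, 85]), (186, [26, 67, 86]), (187, [19, 63, 82]), (188, [35, 60, 75]), (189, [58, 60, 62]), (190, [60, 59, 59]), (191, [62, 61, 62]), (192, [64, 62, 62]), (193, [71, 69, 68]), (194, [70, 67, 64]), (195, [64, 59, 59]), (196, [107, 101, 97]), (197, [180, 174, 164]), (198, [203, 194, 181]), (199, [203, 194, 183])]
lens pred [360.7 200.8]
[[ 77  73  71  72  73  72  65  68  60  70  73  74  72  70  74]
 [ 76  74  75  73  72  76  73  69  73  71  72  71  77  78  72]
 [ 73  75  71  73  70  69  66  65  71  71  75  74  74  73  75]
 [ 76  75  75  73  63  55  60  61  60  68  76  77  72  76  75]
 [ 72  73  76  71  60  93 116 117  88  57  67  73  71  71  70]
 [ 69  73  74  50 104 161 183 183 157  99  58  69  68  66  63
[... 1655 characters left out ...]
62, 63, 52, 17, -2, -5, -1, 31, 96, 144, 150, 151, 152, 150, 130, 71]
180 [-6, -6, -7, -5, -6, -6, -5, 4, 24, 52, 61, 66, 61, 60, 66, 58, 45, 12, -3, -6, -6, -4, -4, 13, 75, 134, 149, 152, 153, 151]
184 [-3, -5, -5, -4, -6, -7, -2, 15, 45, 61, 64, 64, 64, 68, 66, 55, 30, 5, -5, -3, -3, -5, -2, -4, -2, 4, 48, 115, 146, 149]
188 [-6, -4, -4, -2, -3, -5, -1, -1, 2, 8, 23, 36, 40, 37, 29, 13, -1, -5, -3, -4, -5, -3, -4, -3, -4, -6, -3, 2, 39, 101]
192 [-3, -4, -4, -4, -4, -2, -2, -3, -5, 0, -1, 0, -2, -4, -1, -5, -4, -8, -6, -4, -3, -3, -3, -5, -4, -4, -3, -6, -4, -5]
196 [-3, -4, -3, -3, -1, -4, -7, -9, -10, -12, -12, -12, -10, -9, -7, -6, -4, -3, -5, -3, -4, -3, -1, -2, -2, -3, -2, -3, -3, -2]
```

View pics/s9.png

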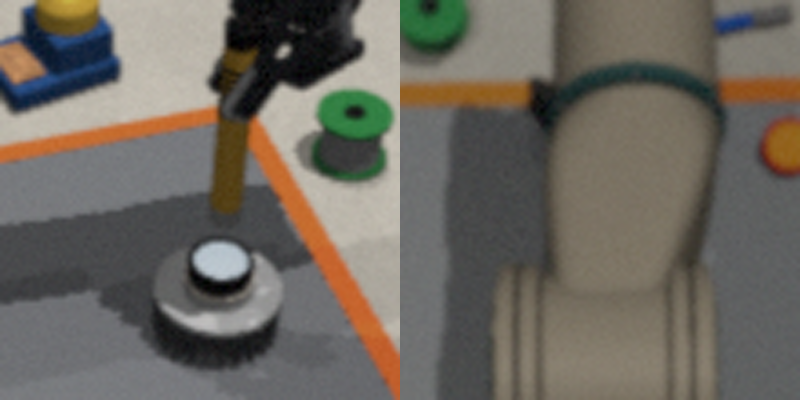

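The torch is upright (edge slope −0.096 vs −0.098 predicted for vertical) above the lens. The lamp face is estimated at z≈105 mm with the lens top at 69, so I lower 6 mm and shift y by 1.6 mm.

Emit:
apply_moves(series=[[[-0.03,-0.03,0.05,0,0,0],[0,-0.035,0.05,0,0,0],[0,0,0,0,0,0],[0,0,0,0,0,0],[0,0,0,0,0,0]]])

```text
clock: 27.32
eef_pos: [607.1, -26.1, 203.1]
tool_rot: [2.619, -0.003, -1.595]
force: [0.1, 0.4, -1.7]
width: 20.7
```

Emit:
apply_moves(series=[[[0,0,0,0,0,0],[0,0,0,0,0,0],[0,0,0,0,0,0],[0,0,0,0,0,0],[0,0,0,0,0,0]]])

```text
clock: 27.95
eef_pos: [607.1, -26.0, 203.1]
tool_rot: [2.619, -0.003, -1.595]
force: [0.2, 0.7, -0.5]
width: 20.6
```

```bash
python3 -c "
from m import *
s=st();R=Ro.from_euler('xyz',s['tool_rot']).as_matrix();G=s['eef_pos']-19*R[:,2];print('G',G.round(1))
I=np.mean([viewer.get_image('side').astype(float) for _ in range(12)],0);d=I[...,2]-I[...,0];g=I.mean(2)
for r in range(172,192,3):
    v=d[r,350:376];k=np.nonzero(v>31)[0];k=k[k<19]
    if len(k): a,b=k[0],k[-1];print(r,round(350+((a-1+(31-v[a-1])/(v[a]-v[a-1]))+(b+(v[b]-31)/(v[b]-v[b+1])))/2,2))
print([(r,g[r,360:364].mean().round(0),g[r,349:353].mean().round(0)) for r in range(184,204)])
# model: rows of front rim of lamp face / lens top, same bias
t=np.linspace(0,2*np.pi,73)
def rim(c,rad): P=np.array([proj('side',np.array(c)+rad*np.array([np.cos(u),np.sin(u),0])) for u in t]);return P.min(0).round(1),P.max(0).round(1)
print('lens top rim model',rim([613.4,-26,69],23),rim([613.4,-26,69],18))
for z in(95,99,103): print(z,rim([613.4,-26,z],11))
"
```

```text
27.95 [-0.    0.91  0.01  1.13 -0.01  1.62 -1.59] [607.1 -26.  203.1] [150.1  -0.2 -91.4] [ 0.2  0.7 -0.5] 20.6
G [616.6 -26.2 219.5]
172 362.83
175 362.53
178 362.34
181 362.02
184 361.66
187 361.47
[(184, np.float64(56.0), np.float64(77.0)), (185, np.float64(56.0), np.float64(74.0)), (186, np.float64(56.0), np.float64(74.0)), (187, np.float64(56.0), np.float64(73.0)), (188, np.float64(56.0), np.float64(74.0)), (189, np.float64(58.0), np.float64(74.0)), (190, np.float64(59.0), np.float64(74.0)), (191, np.float64(60.0), np.float64(74.0)), (192, np.float64(60.0), np.float64(74.0)), (193, np.float64(62.0), np.float64(74.0)), (194, np.float64(63.0), np.float64(74.0)), (195, np.float64(59.0), np.float64(74.0)), (196, np.float64(107.0), np.float64(73.0)), (197, np.float64(175.0), np.float64(75.0)), (198, np.float64(191.0), np.float64(80.0)), (199, np.float64(193.0), np.float64(82.0)), (200, np.float64(195.0), np.float64(84.0)), (201, np.float64(197.0), np.float64(82.0)), (202, np.float64(197.0), np.float64(79.0)), (203, np.float64(197.0), np.float64(75.0))]
lens top rim model (array([351.5, 194.6]), array([369.9, 207.3])) (array([353.5, 195.9]), array([367.9, 205.9]))
95 (array([357. , 190.2]), array([365.9, 196.3]))
99 (array([357.1, 189.1]), array([366. , 195.1]))
103 (array([357.2, 187.9]), array([366.1, 193.9]))
```

Lateral centring agrees within about 0.5 mm. The image and holder geometry put the lamp face at z≈103 (gap ≈34 mm), so I lower 3.5 mm more.

Emit:
apply_moves(series=[[[0,-0.02,0.03,0,0,0],[0,-0.015,0.03,0,0,0],[0,0,0,0,0,0],[0,0,0,0,0,0],[0,0,0,0,0,0]]])

```text
clock: 29.18
eef_pos: [607.1, -26.1, 199.6]
tool_rot: [2.619, -0.003, -1.596]
force: [0.1, -0.7, -1.2]
width: 20.7
```

Emit:
apply_moves(series=[[[0,0,0,0,0,0],[0,0,0,0,0,0],[0,0,0,0,0,0],[0,0,0,0,0,0],[0,0,0,0,0,0]]])

```text
clock: 29.8
eef_pos: [607.1, -26.1, 199.6]
tool_rot: [2.619, -0.003, -1.595]
force: [0.1, -0.6, -1.2]
width: 20.5
```

```bash
python3 -c "
from h import *
s=st();R=Ro.from_euler('xyz',s['tool_rot']).as_matrix();print('G',(s['eef_pos']-19*R[:,2]).round(1),np.abs(s['qd']).max())
print(ctrl.finish_job())"
```

```text
29.8 [-0.    0.91  0.01  1.14 -0.01  1.62 -1.59] [607.1 -26.1 199.6] [150.1  -0.2 -91.4] [ 0.1 -0.6 -1.2] 20.5
G [616.6 -26.3 216.1] 0.0016830781326601248
the job is handed in; nothing more can be done
None
```

I set the LED board on the heat sink and the clear lens on the board, each lowered to light contact (5–7 N) before release. I then drew the yellow torch out, turned it upright and handed the job in at 29.8 s, still holding it over the lens.

**Last checks:**
- **Stack:** The top view after release showed the lens, board and sink centred on each other.
- **Verticality:** In the side view the torch stood within about 0.4° of vertical. A lean towards the side camera was not measured; it depends on the jaws holding the torch straight.
- **Centring:** In the side view it lay within about 1 mm of the lens centre. The top camera was blocked by the arm, so the other direction relies on the arm's own position readings.
- **Stillness:** The arm was at rest and felt no contact force beyond about 1 N.

**Disagreement:** My estimates of the lamp height differed. After the last 3.5 mm of lowering they put the gap above the lens at about 29 mm (holder geometry) to 32 mm (image edges). My first kinematic guess gave about 25 mm. I took about 30 mm, and did not take another picture after that final lowering.

The other things on the bench were not touched, as far as the pictures and force readings show.

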